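Set the carton gauge stop in its notch and push the carton up to it

TASK

On the packing board, push the sliding stop along its rail towards the carton until its spring pin drops into the notch of the catch plate on the rail, and leave it there. Then push the carton along the board until its end lies flush against the stop, with the pin still in the notch. Only push with the fingers: do not lift or tip the carton, and leave everything else where it is.

Things in the scene. Friction and masses are not known exactly. Their poses are not given: they have to be found in the camera images.
- jig: packing board, fixed, 300 x 620 x 12 mm, with a rail. Origin on the table top (board's underside); y along the rail, x across the board away from the robot, z up. Board: x -130 to 170, y -310 to 310 mm. Rail: x 55 to 85 mm, top 42 mm above the table, black end blocks (44 mm high) at y +-296. The carton's clear lane is on the near side, x -60 to 50 mm.
- stop (a joint): travel of the sliding stop in m, 0 to 0.36, growing as it slides towards the carton (board -y). A carriage over the rail carries a steel paddle across the lane: plate 8 mm thick (y), x -65 to 50 mm on the board, from 3 mm over the board to 74 mm above the table. Carriage: 50 mm long, from the paddle's carton face to its +y side, at board x 41 to 99 mm.
- stop_back (a point): centre of the paddle's face that looks away from the carton (board +y side): push here, towards -y. 42 mm above the table, at board x = 0; axes parallel to the board's
- stop_face (a point): centre of the paddle's face that looks towards the carton (board -y side), 8 mm from stop_back, 42 mm above the table, at board x = 0; axes parallel to the board's
- pin_tip (a point): lowest point of the stop's spring pin (round steel tip, 10 mm across, under the carriage deck over the middle of the rail), 25 mm to the +y side of stop_face and 70 mm in x. Its black head, 20 mm across, stands above the deck, its top 43 mm above the tip; the head drops about 5 mm when the pin falls into the notch
- pin (a joint): height of the pin tip over the rail top in m, sprung down with about 15 N: 0 on the bare rail, 0.007 on the flat of the catch plate, about 0.002 in the notch
- catch: dark steel catch plate fixed on the rail top: 80 mm along the rail, 24 wide, 7 thick, 25 mm ramps at both ends, V notch 14 mm wide, 7 deep across its middle. Origin at the notch, on the rail top; axes as the board's. Seated: pin_tip's y = this y. Push felt: 2 N on the rail, 6 to 8 up the ramp, 2 on the flat, a dip to 0 as the pin drops in (drawn in over the last 6 mm), then about 20 N to force it out.
- carton_mid (a point): centre of the cardboard carton (loose, about 0.3 kg), 30 mm above its underside: 70 mm wide (x), 90 mm long (y), 60 mm high. It stands in the lane on the -y side of the stop, at most 7 degrees off square; sliding it takes about 2 N
- tape_roll: bystander, leave alone: roll of brown packing tape standing on its flat side, 90 mm across, 48 mm high; origin at the centre of its underside; on the board behind the rail
- jar: bystander, leave alone: small closed jar, 54 mm across, 75 mm high; origin at the centre of its underside; on the board behind the rail
- marker: bystander, leave alone: grey and black marker pen lying flat, 115 x 16 x 14 mm; origin at the centre of its underside; on the near strip of the board
- small_box: bystander, leave alone: small cardboard box 48 x 55 x 38 mm; origin at the centre of its underside; on the near strip of the board; not the carton of this job
- mug: bystander, leave alone: white mug, 80 mm across, 95 mm high, on the table right of the board; origin at the centre of its underside
- big_carton: bystander, leave alone: carton 170 x 130 x 100 mm on the table left of the board; origin at the centre of its underside
- stapler: bystander, leave alone: desk stapler 150 x 32 x 51 mm on the table right of the board; origin at the centre of its underside
Mind the look-alikes: they are no part of the job. Leave any green or turquoise look-alike of the part that bears carton_mid alone.

How it is judged:
On the way, in this order (a step that is already met when the one before it is completed fails the run):
1. the stop's pin rests in the notch of the catch plate (y of pin_tip in the frame of catch between -0.003 and 0.003 m and value of joint pin below 0.004 m), for 0.3 s.
2. the carton is pushed flush against the stop, the pin still in the notch (all of step 1 and y of carton_mid in the frame of stop_face between -0.0495 and -0.042 m and x of carton_mid in the frame of stop_face between -0.035 and 0.035 m and angle between the y axis of carton_mid and the y axis of jig, either way round below 0.07 rad and angle between carton_mid's own z axis and vertical below 0.05 rad), for 0.2 s.
At the end, for the whole second after the job is handed in: The pin sits in the notch (within 3 mm along the rail, tip under 4 mm above the rail top); the carton stands upright with its end against the paddle (gap under 4 mm, within 4 degrees of square, centre within 35 mm sideways of the paddle's centre); all at rest (all of step 2 and linear speed of carton below 0.01 m/s and velocity of joint stop between -0.01 and 0.01 m/s); the robot touches nothing.
It fails at once if the carton is lifted or tipped (z of carton_mid in the frame of jig above 0.052 m or angle between carton_mid's own z axis and vertical above 0.2 rad).
It fails at once if a bystander is moved (distance of any of tape_roll, jar, marker, small_box, mug, big_carton, stapler from where it was at the start of the episode above 0.03 m).
It also fails if it takes over 64 s, if anything falls off the work surface, if the arm or the gripper's body presses on something with over 40 N, if the wrist force passes 120 N, or if a joint passes its speed limit or range.

ROBOT

A 6-joint arm with a two-finger parallel gripper is mounted at the origin on the work surface. World frame = base frame: x ahead of the robot, y to its left, z up, the work surface at z = 0. Lengths are in m, angles in rad, forces in N, time in s.
With the tool pointing down it reaches from about 0.35 to 0.925 m from the base axis. Payload 6.4 kg.
Tool frame: the origin (TCP) lies midway between the tips of the shut fingers; the grasp point (between the pads) lies 19 mm behind it; y points along the fingers, x is the direction in which the jaws open and shut, and the axes are right-handed (so a half turn about y gives the same grasp; the last joint's range is limited). The gripper opens to 94 mm and grips with 3 to 60 N. Pads are 16 mm wide; open, the fingers measure 119 mm over their backs; the gripper's body (75 mm by 177 mm) begins 78 mm behind the grasp point.
Start: joints at [1.052, 0.245, 1.558, -0, 1.339, -0.174], TCP at [0.22, 0.612, 0.205] pointing down, gripper open.
Joint ranges: [-3.13, 3.13], [-1.02, 2.26], [0.13, 2.54], [-0.95, 4.09], [0.21, 2.88], [-2.74, 2.74]. Speed limits (rad/s): [2.57, 2.57, 3.14, 3.14, 3.14, 3.14].

INTERFACE

Orientations are given as a 3x3 rotation matrix whose columns are the frame's x, y, z axes.
In Python, from rig import * gives the robot as it stands.
- The arm moves only by the tool apply_moves, never from a script. Its argument "commands" is a list of rows, each a list of 5 numbers: the opening, from 0 (shut) to 1 (fully open), then the shift along the tool's x, y, z in cm, then the turn about the tool's y in degrees. In form: [[grip, dx, dy, dz, roll], ...]. A call has 1 to 20 rows; each row is the pose to reach, as a shift and turn from the pose measured when the call began, along the tool's axes at that moment; what a row does not reach only later rows make up. A row lasts 1/10 s, in which the tool goes at most 50 mm and 8.59 degrees, less where a joint would pass 70% of its speed; a pose out of reach is approached as far as the arm can. A call with a gripper value outside its range is refused whole. The fingers move at their own pace and stop on an object; "squeeze" is the grip in N (left out, the last holds). Time passes only in rows, so rows that repeat a pose let the fingers close. It gives the time, the measured TCP pose, the force and the opening at its end, in the units of the state.
- get_state(): the state, without advancing time (a new reading comes with each control period).
- get_image(name): name is "scene" or "top"; returns a dict with "img" (420x560x3 uint8, red, green, blue), "depth" (420x560 float32, m along the optical axis (not along the pixel's ray), 0 where there is no reading), "fx", "fy", "cx", "cy" (pixels), "cam_to_world" (4x4, takes a point from camera to world coordinates). Camera axes: x right, y up, looking along -z (the intrinsics and any distortion apply to the point x, -y, -z); pixel columns grow to the right and rows downward; lengths in m; the calibration is good to about 2 mm. A picture is of the moment at which its call begins.
- hand_in(): hands the job in, once; it reports no verdict.
The state is a dict: "time": time; "joint_pos": joint angles; "dq": joint speeds; "effort": joint torques, N m; "position": TCP position; "tcp_rot": TCP orientation; "ft_force": force on the tool from outside, world axes, zero at the start; "moment": the same for the moment, N m; "grip_width": finger opening in m.
Only numpy, scipy, OpenCV 4.12 (cv2) and the standard library are available. Lean on these libraries where they do the work, as an engineer would, in place of code of your own. Each camera call takes 0.05 s, during which the arm holds its last target.

## Working session

There is one attempt and no reset: what is moved stays moved. The work goes in short steps, Python scripts to look and compute and a tool call to move; the robot and the scene stay as the last step left them, time stands still between calls to the robot, and variables do not carry over. Pictures are saved under pics/ and viewed, and the job is handed in when it is done.

Besides the shell and the picture viewer there is one more tool, called by a JSON object that holds its "method" and its "body", one argument or row to a line. apply_moves: Moves the arm, as the interface text tells. Its arguments: {"type":"object","properties":{"commands":{"type":"array","items":{"type":"array","items":{"type":"number"}}},"squeeze":{"type":"number"}},"required":["commands"]}

```bash
mkdir -p pics
python3 - <<'E'
from rig import *
import cv2,numpy as np,pickle
s=get_state(); print({k:np.round(v,3).tolist() for k,v in s.items()})
for n in("scene","top"):
    d=get_image(n); pickle.dump(d,open(n+"0.pkl","wb")); cv2.imwrite(f"pics/{n}0.png",d["img"][:,:,::-1])
    print(n,{k:d[k] for k in d if k not in("img","depth")}, (d["depth"]>0).mean())
E
```

```text
{'time': 0.0, 'joint_pos': [1.052, 0.246, 1.559, 0.0, 1.339, -0.174], 'dq': [0.002, -0.001, 0.001, -0.002, -0.001, -0.001], 'effort': [-0.002, -41.581, -31.461, 0.068, 0.033, -0.0], 'position': [0.219, 0.611, 0.204], 'tcp_rot': [[0.338, -0.001, -0.941], [0.941, -0.002, 0.338], [-0.002, -1.0, 0.0]], 'ft_force': [0.464, -0.228, 0.043], 'moment': [0.002, 0.02, 0.025], 'grip_width': 0.094}
scene {'fx': 495.7736130176305, 'fy': 495.7736130176305, 'cx': 286.7100936002292, 'cy': 203.65163021300307, 'cam_to_world': array([[ 0.63445498, -0.56277546,  0.5298591 ,  1.48308852],
       [ 0.77283406,  0.47422262, -0.42171129, -0.75621906],
       [-0.0139424 ,  0.67704999,  0.73580495,  1.41552292],
       [ 0.        ,  0.        ,  0.        ,  1.        ]])} 0.9957482993197279
top {'fx': 386.07182674874235, 'fy': 386.07182674874235, 'cx': 276.412493965269, 'cy': 214.0655652318279, 'cam_to_world': array([[ 4.04869944e-03,  9.91906395e-01, -1.26906707e-01,
         3.83668516e-01],
       [-9.99983841e-01,  3.50948205e-03, -4.47223279e-03,
         8.43781921e-04],
       [-3.99065949e-03,  1.26922763e-01,  9.91904576e-01,
         1.11252881e+00],
       [ 0.00000000e+00,  0.00000000e+00,  0.00000000e+00,
         1.00000000e+00]])} 0.9959183673469387
```

View pics/scene0.png

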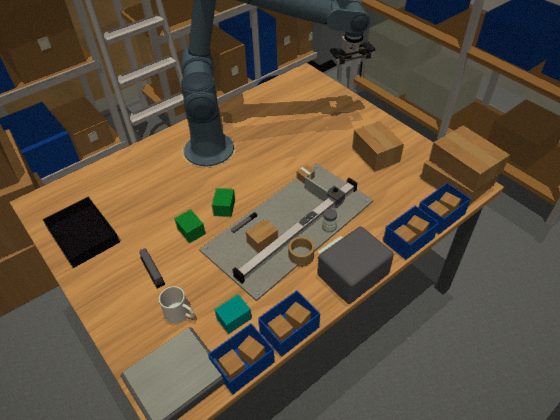

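View pics/top0.png

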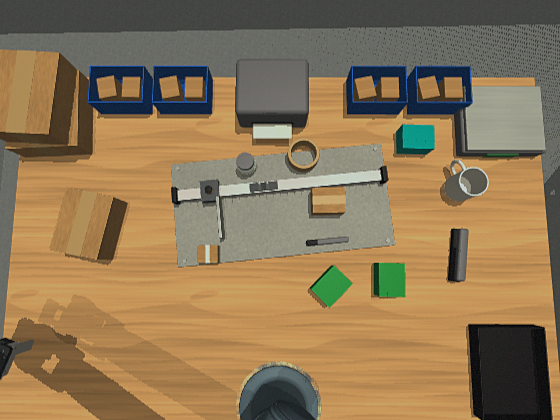

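The top view shows the paddle at about (219,217), the pin head at (209,187), the catch plate at (264,187) and the carton at (328,203). The small box is at (208,253), and the jar and tape are behind the rail. I'll zoom in.

```bash
cat > h.py <<'E'
import numpy as np,cv2,pickle
def ray(d,u,v,z):
    M=d["cam_to_world"]; r=M[:3,:3]@np.array([(u-d["cx"])/d["fx"],-(v-d["cy"])/d["fy"],-1]); o=M[:3,3]
    return o+r*(z-o[2])/r[2]
def proj(d,p):
    M=d["cam_to_world"]; c=M[:3,:3].T@(np.array(p)-M[:3,3]); return np.array([d["cx"]+d["fx"]*c[0]/-c[2], d["cy"]-d["fy"]*c[1]/-c[2]])
E
python3 - <<'E'
from h import *
d=pickle.load(open("top0.pkl","rb")); im=d["img"][:,:,::-1]
c=im[135:275,160:300]; cv2.imwrite("pics/z1.png",cv2.resize(c,None,fx=4,fy=4,interpolation=cv2.INTER_NEAREST))
c=im[135:275,270:410]; cv2.imwrite("pics/z2.png",cv2.resize(c,None,fx=4,fy=4,interpolation=cv2.INTER_NEAREST))
g=cv2.cvtColor(im,cv2.COLOR_BGR2GRAY)
m=(g<45).astype(np.uint8); n,l,st,ce=cv2.connectedComponentsWithStats(m)
for i in range(1,n):
    if st[i,4]>15 and 165<ce[i,0]<400 and 140<ce[i,1]<270: print(st[i],ce[i],ray(d,*ce[i],.044).round(4))
E
```

```text
[380 166   8  18  69] [383.15942029 175.08695652] [ 0.6324 -0.2953  0.044 ]
[171 187  10  17  80] [174.475  195.5875] [0.5717 0.2924 0.044 ]
[205 186   7   8  37] [207.48648649 189.27027027] [0.5901 0.2    0.044 ]
[203 201  13   2  18] [208.44444444 201.38888889] [0.5555 0.1964 0.044 ]
[306 241  12   5  25] [309.76 243.4 ] [ 0.439  -0.0868  0.044 ]
```

View pics/z1.png

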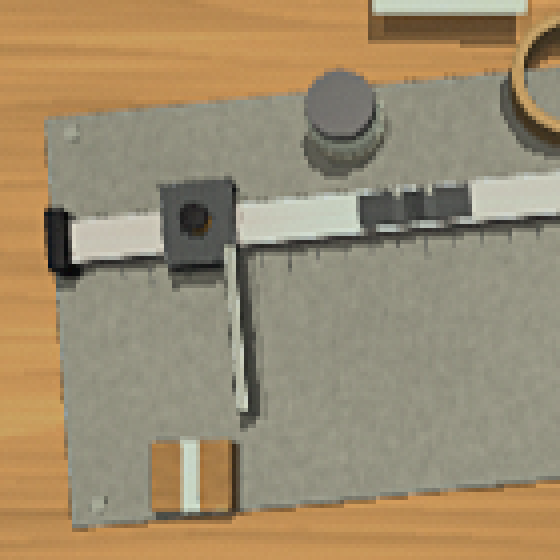

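View pics/z2.png

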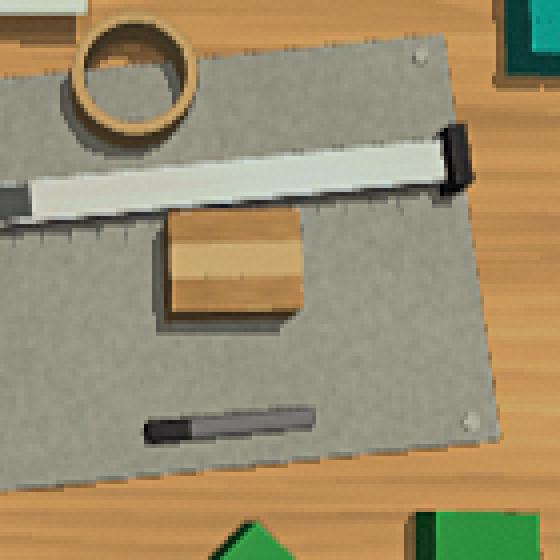

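```bash
cat >> h.py <<'E'
d0=pickle.load(open("top0.pkl","rb"))
def z1(u,v): return 160+u/4-.5+.125*0, 135+v/4-.5
def z2(u,v): return 270+u/4-.5, 135+v/4-.5
E
python3 - <<'E'
from h import *
d=d0
c={(.17,.31):z1(46,119),(-.13,.31):z1(75,528),(.17,-.31):z2(445,35),(-.13,-.31):z2(500,440)}
B=np.array(list(c)); W=np.array([ray(d,*p,.012)[:2] for p in c.values()])
ext=[((.07,.296),(.0,0))]
def fit(B,W):
    b=B-B.mean(0); w=W-W.mean(0)
    a=np.arctan2((b[:,0]*w[:,1]-b[:,1]*w[:,0]).sum(),(b*w).sum())
    R=np.array([[np.cos(a),-np.sin(a)],[np.sin(a),np.cos(a)]]); return a,R,W.mean(0)-R@B.mean(0)
a,R,t=fit(B,W); print("yaw",a,np.degrees(a),"origin",t); print((W-(B@R.T+t)).round(4))
np.savez("board.npz",a=a,R=R,t=t)
tb=lambda p:(R.T@(np.array(p)[:2]-t)).round(4)
print("blocks",tb([.6324,-.2953]),tb([.5717,.2924]))
f=lambda z,p,h:tb(ray(d,*z(*p),h))
print("pinhead (rail+43)",f(z1,(195,218),.085), f(z1,(195,218),.092))
print("catch ends",f(z1,(359,208),.042),f(z1,(470,200),.042),"groove",f(z1,(414,203),.049))
for p in[(225,248),(236,410),(237,248),(249,410)]: print("paddle",p,f(z1,p,.074))
for p in[(168,208),(299,208),(303,248),(303,283),(300,313),(170,313)]: print("carton",p,f(z2,p,.072))
for p in[(150,440),(236,440),(236,512),(150,512)]: print("smallbox",p,f(z1,p,.05))
for p in[(145,432),(315,415)]: print("marker",p,f(z2,p,.026))
E
```

```text
yaw 0.10498197606010898 6.0150241531876905 origin [ 0.53466358 -0.01025576]
[[-0.0009 -0.0011]
 [ 0.0011 -0.0016]
 [-0.0008  0.0007]
 [ 0.0006  0.0021]]
blocks [ 0.0673 -0.2937] [0.0685 0.2971]
pinhead (rail+43) [0.069  0.1944] [0.0675 0.1933]
catch ends [0.0735 0.0857] [0.0713 0.0072] groove [0.0717 0.0466]
paddle (225, 248) [0.0485 0.1775]
paddle (236, 410) [-0.0625  0.179 ]
paddle (237, 248) [0.0477 0.1693]
paddle (249, 410) [-0.0634  0.1703]
carton (168, 208) [ 0.0499 -0.0858]
carton (299, 208) [ 0.0408 -0.175 ]
carton (303, 248) [ 0.013  -0.1743]
carton (303, 283) [-0.011  -0.1714]
carton (300, 313) [-0.0313 -0.1668]
carton (170, 313) [-0.0223 -0.079 ]
smallbox (150, 440) [-0.0751  0.2431]
smallbox (236, 440) [-0.0811  0.1842]
smallbox (236, 512) [-0.13    0.1883]
smallbox (150, 512) [-0.1241  0.2467]
marker (145, 432) [-0.0987 -0.0567]
marker (315, 415) [-0.0989 -0.1769]
```

```bash
cat >> h.py <<'E'
def plan(bx,by,z):
    from rig import get_state
    b=np.load("board.npz"); s=get_state(); T=np.array(s["tcp_rot"]); p=np.array(s["position"])
    w=np.append(b["R"]@[bx,by]+b["t"],z); yaw=np.arctan2(T[1,0],T[0,0])
    print("now board",(b["R"].T@(p[:2]-b["t"])).round(4),"z",p[2].round(4),"-> shift cm",(T.T@(w-p)*100).round(2),"roll deg",np.degrees(yaw-b["a"]).round(2),"F",np.round(s["ft_force"],1),"t",round(s["time"],2))
E
python3 -c "
from h import *
plan(0,.215,.2)"
```

```text
now board [-0.2484  0.6511] z 0.2045 -> shift cm [-28.48   0.48 -41.33] roll deg 64.23 F [ 0.5 -0.3 -0.9] t 0.1
```

{"method": "apply_moves", "body": {
  "commands": [
    [0.0,-2,0.1,-3,5],
    [0.0,-5,0.2,-7,11],
    [0.0,-8,0.3,-11,17],
    [0.0,-11,0.4,-15,23],
    [0.0,-14,0.5,-19,29],
    [0.0,-17,0.5,-23,35],
    [0.0,-20,0.5,-28,41],
    [0.0,-22.5,0.5,-32,47],
    [0.0,-25,0.5,-36,53],
    [0.0,-27,0.5,-39,59],
    [0.0,-28.5,0.5,-41.3,64.2],
    [0.0,-28.5,0.5,-41.3,64.2],
    [0.0,-28.5,0.5,-41.3,64.2],
    [0.0,-28.5,0.5,-41.3,64.2]
  ]
}}

```text
time: 1.5
position: [0.511, 0.2043, 0.1995]
tcp_rot: [[0.994, -0.002, -0.107], [0.107, -0.001, 0.994], [-0.002, -1.0, -0.001]]
ft_force: [0.3, 0.2, -0.3]
grip_width: 0.0003
```

```bash
python3 -c "
from h import *
plan(0,.215,.04)"
```

```text
now board [-0.0011  0.2159] z 0.1995 -> shift cm [ 0.13 15.95 -0.07] roll deg 0.14 F [ 0.3  0.2 -0.3] t 1.5
```

{"method": "apply_moves", "body": {
  "commands": [
    [0.0,0.1,3,0,0.1],
    [0.0,0.1,6,0,0.1],
    [0.0,0.1,9,0,0.1],
    [0.0,0.1,12,0,0.1],
    [0.0,0.1,14,0,0.1],
    [0.0,0.1,15.5,0,0.1],
    [0.0,0.1,16,0,0.1],
    [0.0,0.1,16,0,0.1],
    [0.0,0.1,16,0,0.1]
  ]
}}

```text
time: 2.4
position: [0.5125, 0.2046, 0.0407]
tcp_rot: [[0.994, 0.0, -0.106], [0.106, -0.001, 0.994], [0.0, -1.0, -0.001]]
ft_force: [1.0, -0.1, -0.0]
grip_width: 0.0002
```

Run:
```python
from rig import *
from h import *
plan(0,.06,.04)
d=get_image("top"); cv2.imwrite("pics/t1.png",cv2.resize(d["img"][135:275,160:300,::-1],None,fx=4,fy=4,interpolation=cv2.INTER_NEAREST))
```

```text
now board [0.0005 0.216 ] z 0.0407 -> shift cm [ -0.07   0.08 -15.6 ] roll deg 0.08 F [ 1.  -0.1 -0. ] t 2.4
```

View pics/t1.png

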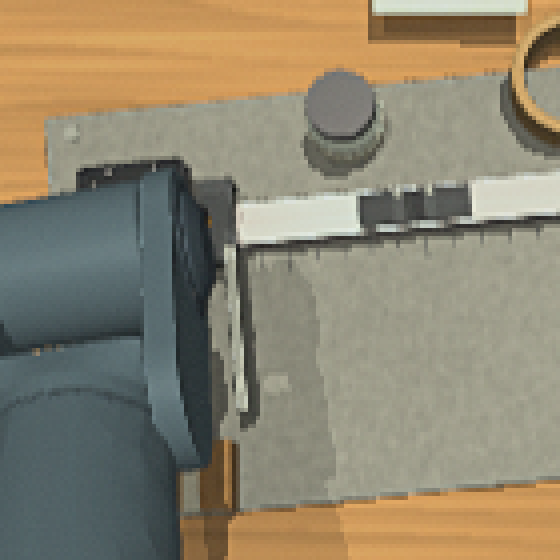

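The arm hides the fingers, but the paddle still looks untouched. I'll push it to just before the catch flat.

{"method": "apply_moves", "body": {
  "commands": [
    [0.0,0,0,-1.0,0],
    [0.0,0,0,-2.0,0],
    [0.0,0,0,-2.5,0],
    [0.0,0,0,-3.0,0],
    [0.0,0,0,-3.5,0],
    [0.0,0,0,-4.2,0],
    [0.0,0,0,-5,0],
    [0.0,0,0,-6,0],
    [0.0,0,0,-7,0],
    [0.0,0,0,-8,0],
    [0.0,0,0,-9,0],
    [0.0,0,0,-10,0],
    [0.0,0,0,-10.7,0],
    [0.0,0,0,-11.2,0],
    [0.0,0,0,-11.6,0],
    [0.0,0,0,-12,0],
    [0.0,0,0,-12,0]
  ]
}}

```text
time: 4.15
position: [0.5251, 0.0846, 0.0407]
tcp_rot: [[0.994, -0.0, -0.106], [0.106, -0.002, 0.994], [-0.0, -1.0, -0.002]]
ft_force: [0.5, -0.2, -0.3]
grip_width: 0.0004
```

Run:
```python
from rig import *
from h import *
plan(0,.06,.04)
d=get_image("top"); cv2.imwrite("pics/t2.png",cv2.resize(d["img"][135:275,190:330,::-1],None,fx=4,fy=4,interpolation=cv2.INTER_NEAREST))
d=get_image("scene"); cv2.imwrite("pics/s2.png",cv2.resize(d["img"][140:300,190:390,::-1],None,fx=4,fy=3.75,interpolation=cv2.INTER_NEAREST))
```

```text
now board [0.0004 0.0953] z 0.0407 -> shift cm [-0.04  0.08 -3.53] roll deg 0.07 F [ 0.5 -0.2 -0.3] t 4.15
```

View pics/t2.png

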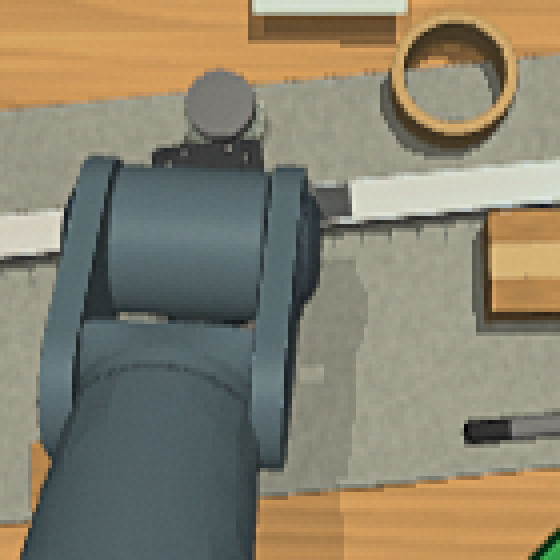

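View pics/s2.png

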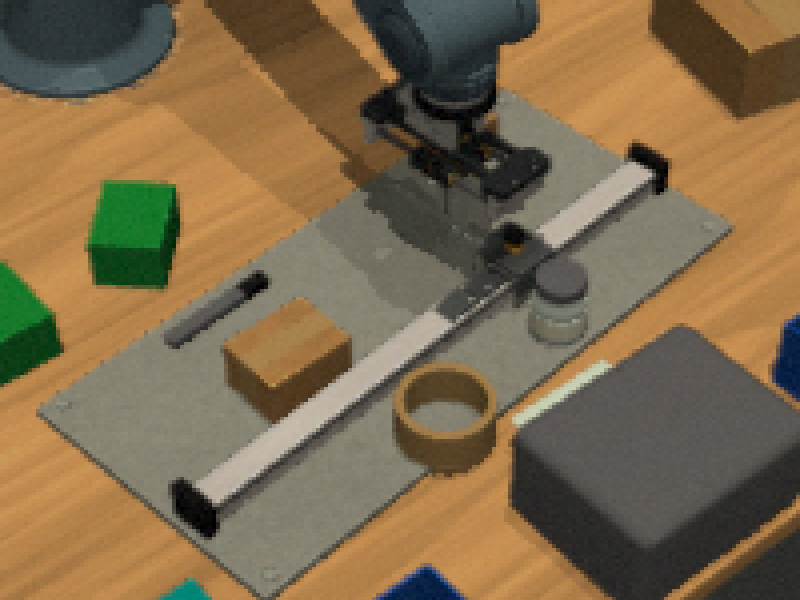

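The scene view shows the carriage (pin head at crop (514,238)) moved along and now on the near ramp of the catch. The carton, jar and tape look undisturbed. Next I'll compare the pin position with the catch notch in this view.

```bash
cat >> h.py <<'E'
def tbd(p):
    b=np.load("board.npz"); return (b["R"].T@(np.array(p)[:2]-b["t"])).round(4)
E
python3 - <<'E'
from h import *
d=pickle.load(open("scene0.pkl","rb"))
q=lambda u,v:(190+u/4-.5,140+v/3.75-.5)
for z in(.085,.092): print(tbd(ray(d,*q(514,236),z)))
cv2.imwrite("pics/s0z.png",cv2.resize(d["img"][140:300,190:390,::-1],None,fx=4,fy=3.75,interpolation=cv2.INTER_CUBIC))
E
```

```text
[0.0702 0.101 ]
[0.0744 0.0961]
```

View pics/s0z.png

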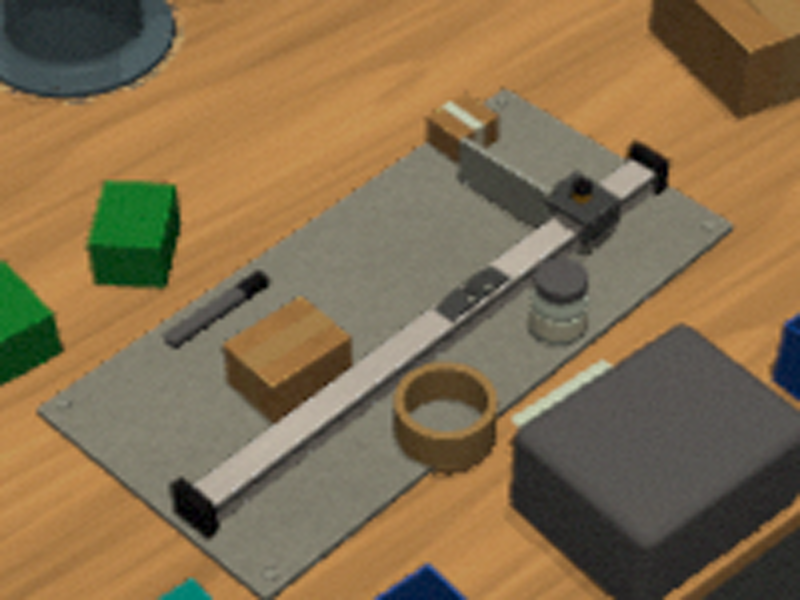

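{"method": "apply_moves", "body": {
  "commands": [
    [0.0,0,0,-0.4,0],
    [0.0,0,0,-0.8,0],
    [0.0,0,0,-1.2,0],
    [0.0,0,0,-1.5,0],
    [0.0,0,0,-1.8,0],
    [0.0,0,0,-2.1,0],
    [0.0,0,0,-2.4,0],
    [0.0,0,0,-2.7,0],
    [0.0,0,0,-3.0,0]
  ]
}}

```text
time: 5.15
position: [0.5274, 0.0593, 0.0406]
tcp_rot: [[0.995, -0.002, -0.104], [0.104, 0.007, 0.994], [-0.001, -1.0, 0.007]]
ft_force: [-0.3, 21.5, 3.5]
grip_width: 0.0004
```

{"method": "apply_moves", "body": {
  "commands": [
    [0.0,0,0,-0.2,0],
    [0.0,0,0,-0.4,0],
    [0.0,0,0,-0.6,0]
  ]
}}

```text
time: 5.45
position: [0.5277, 0.0561, 0.0406]
tcp_rot: [[0.995, -0.002, -0.103], [0.103, 0.013, 0.995], [-0.001, -1.0, 0.013]]
ft_force: [-0.7, 18.1, 3.3]
grip_width: 0.0002
```

```bash
cat >> h.py <<'E'
def pinlook(name):
    from rig import get_image
    plan(0,.042,.04)
    d=get_image("scene"); c=d["img"][180:240,280:355,::-1]
    cv2.imwrite(f"pics/{name}.png",cv2.resize(c,None,fx=10,fy=10,interpolation=cv2.INTER_CUBIC))
    return d
E
python3 -c "
from h import *
pinlook('p1')"
```

```text
now board [-0.      0.0668] z 0.0406 -> shift cm [ 0.01  0.03 -2.48] roll deg -0.1 F [-0.7 18.1  3.3] t 5.45
```

View pics/p1.png

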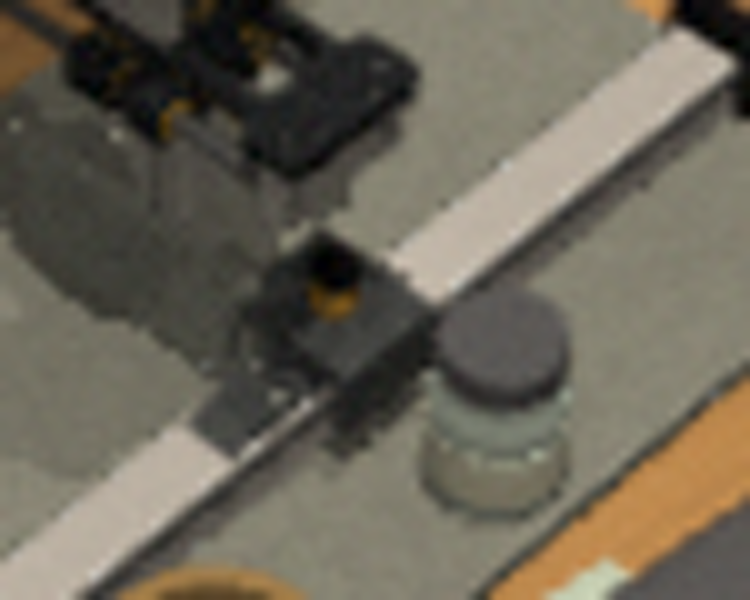

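Run:
```python
from h import *
from rig import *
print("jar0 lid",tbd(ray(d0,*z1(341,105),.087)))
s=get_state();print(s["ft_force"],s["moment"],s["dq"])
d=get_image("scene")
# jar now vs before: lid centre in crop p1
f=lambda u,v:(280+u/10-.5,180+v/10-.5)
print("jar now lid",tbd(ray(d,*f(505,335),.087)),"pin",tbd(ray(d,*f(335,268),.092)))
o=pickle.load(open("scene0.pkl","rb"))
cv2.imwrite("pics/p0.png",cv2.resize(o["img"][180:240,280:355,::-1],None,fx=10,fy=10,interpolation=cv2.INTER_CUBIC))
a,b=o["img"].astype(int),d["img"].astype(int)
df=np.abs(a-b).sum(2)>60
print("jar region diff rows",df[208:235,322:340].sum(1))
```

```text
jar0 lid [0.1366 0.0888]
[ 0.29591898 12.62122354  1.99700638] [2.01640161 0.02393268 0.03197306] [ 0.00010502 -0.00113298  0.00026556 -0.02751006 -0.00545146  0.00680694]
jar now lid [0.1369 0.0911] pin [0.0742 0.0695]
jar region diff rows [3 2 2 2 1 0 1 2 2 0 1 0 0 0 0 0 0 0 0 0 0 0 0 0 0 0 0]
```

View pics/p0.png

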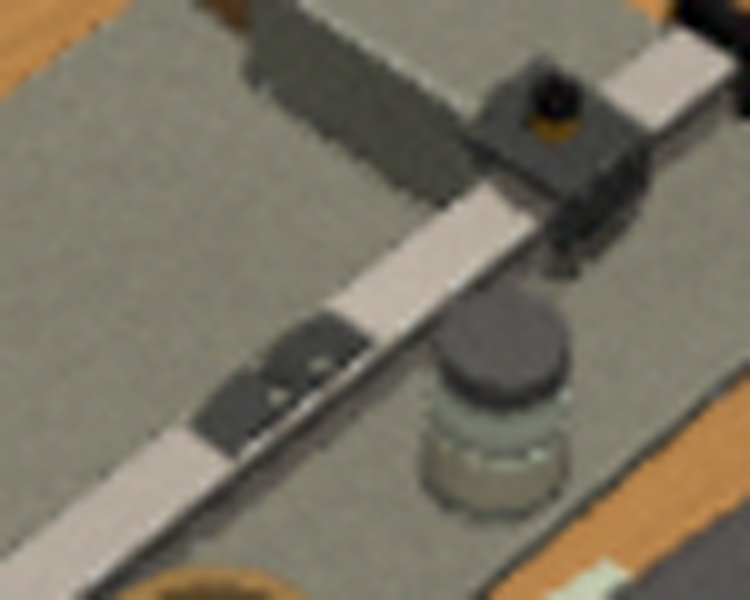

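The jar hasn't moved and the pin is near the top of the ramp, about 23 mm before the notch. The extra force seems to depend on speed, since it drops once the arm stops. I'll continue slowly.

{"method": "apply_moves", "body": {
  "commands": [
    [0.0,0,0,-0.1,0],
    [0.0,0,0,-0.2,0],
    [0.0,0,0,-0.3,0],
    [0.0,0,0,-0.4,0],
    [0.0,0,0,-0.5,0],
    [0.0,0,0,-0.6,0],
    [0.0,0,0,-0.7,0],
    [0.0,0,0,-0.8,0],
    [0.0,0,0,-0.8,0],
    [0.0,0,0,-0.8,0]
  ]
}}

```text
time: 6.55
position: [0.5285, 0.0485, 0.0406]
tcp_rot: [[0.995, -0.002, -0.103], [0.103, 0.014, 0.995], [-0.001, -1.0, 0.014]]
ft_force: [2.0, 7.9, 1.5]
grip_width: 0.0003
```

```bash
python3 -c "
from h import *
pinlook('p2')"
```

```text
now board [0.     0.0591] z 0.0406 -> shift cm [ 0.    0.04 -1.71] roll deg -0.08 F [2.  7.9 1.5] t 6.55
```

View pics/p2.png

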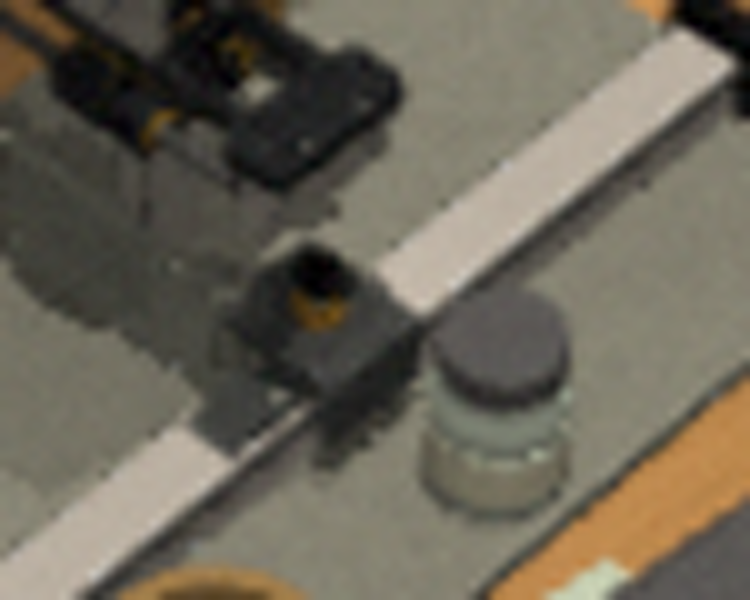

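{"method": "apply_moves", "body": {
  "commands": [
    [0.0,0,0,-0.1,0],
    [0.0,0,0,-0.2,0],
    [0.0,0,0,-0.3,0],
    [0.0,0,0,-0.4,0],
    [0.0,0,0,-0.5,0],
    [0.0,0,0,-0.5,0]
  ]
}}

```text
time: 7.2
position: [0.529, 0.0433, 0.0406]
tcp_rot: [[0.995, -0.002, -0.103], [0.104, 0.013, 0.995], [-0.001, -1.0, 0.014]]
ft_force: [-1.1, 1.1, 1.1]
grip_width: 0.0009
```

{"method": "apply_moves", "body": {
  "commands": [
    [0.0,0,0,-0.1,0],
    [0.0,0,0,-0.2,0],
    [0.0,0,0,-0.2,0]
  ]
}}

```text
time: 7.5
position: [0.5293, 0.0408, 0.0406]
tcp_rot: [[0.995, -0.002, -0.104], [0.104, 0.013, 0.995], [-0.001, -1.0, 0.013]]
ft_force: [-1.2, 1.2, 1.2]
grip_width: 0.0004
```

```bash
python3 -c "
from h import *
pinlook('p3')"
```

```text
now board [-0.      0.0514] z 0.0406 -> shift cm [ 0.    0.05 -0.94] roll deg -0.07 F [-1.2  1.2  1.2] t 7.5
```

View pics/p3.png

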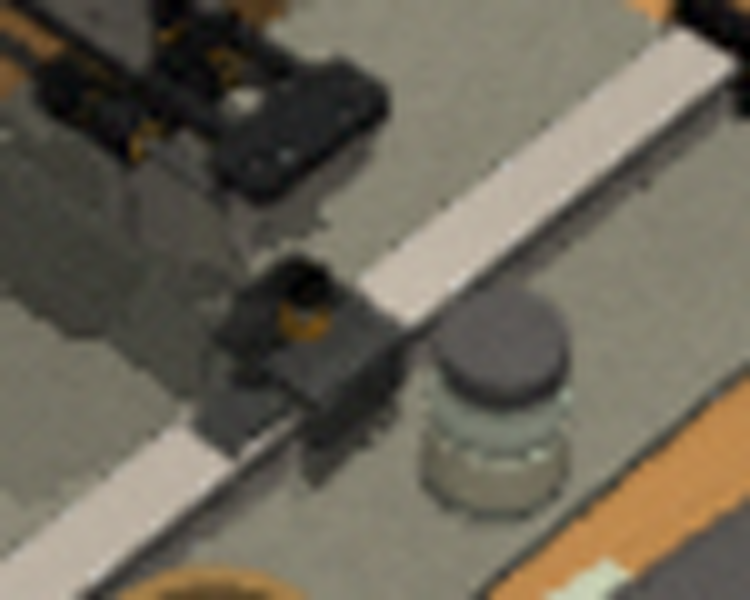

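{"method": "apply_moves", "body": {
  "commands": [
    [0.0,0,0,-0.1,0],
    [0.0,0,0,-0.1,0]
  ]
}}

```text
time: 7.75
position: [0.5294, 0.0395, 0.0405]
tcp_rot: [[0.995, -0.002, -0.103], [0.104, 0.012, 0.995], [-0.001, -1.0, 0.012]]
ft_force: [-0.0, 2.3, 0.8]
grip_width: 0.0003
```

{"method": "apply_moves", "body": {
  "commands": [
    [0.0,0,0,-0.1,0],
    [0.0,0,0,-0.1,0]
  ]
}}

```text
time: 7.95
position: [0.5295, 0.0381, 0.0405]
tcp_rot: [[0.995, -0.002, -0.104], [0.104, 0.011, 0.995], [-0.001, -1.0, 0.012]]
ft_force: [-0.3, 0.8, 0.6]
grip_width: 0.0008
```

```bash
python3 -c "
from h import *
pinlook('p4')"
```

```text
now board [-0.0001  0.0486] z 0.0405 -> shift cm [ 0.01  0.04 -0.66] roll deg -0.06 F [-0.3  0.8  0.6] t 7.95
```

View pics/p4.png

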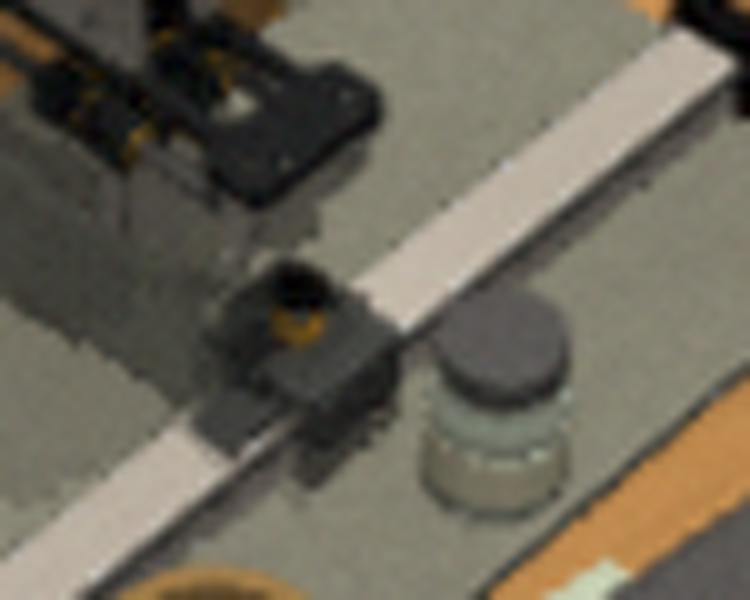

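{"method": "apply_moves", "body": {
  "commands": [
    [0.0,0,0,-0.1,0],
    [0.0,0,0,-0.1,0]
  ]
}}

```text
time: 8.2
position: [0.5296, 0.0366, 0.0404]
tcp_rot: [[0.995, -0.002, -0.104], [0.104, 0.01, 0.995], [-0.001, -1.0, 0.011]]
ft_force: [-0.2, 0.3, -0.2]
grip_width: 0.0002
```

{"method": "apply_moves", "body": {
  "commands": [
    [0.0,0,0,-0.1,0],
    [0.0,0,0,-0.1,0]
  ]
}}

```text
time: 8.4
position: [0.5296, 0.0352, 0.0403]
tcp_rot: [[0.995, -0.003, -0.104], [0.104, 0.01, 0.995], [-0.001, -1.0, 0.01]]
ft_force: [1.1, -0.1, 1.0]
grip_width: 0.0002
```

```bash
python3 -c "
from h import *
pinlook('p5')"
```

```text
now board [-0.0003  0.0457] z 0.0403 -> shift cm [ 0.03  0.03 -0.37] roll deg -0.06 F [ 1.1 -0.1  1. ] t 8.4
```

View pics/p5.png

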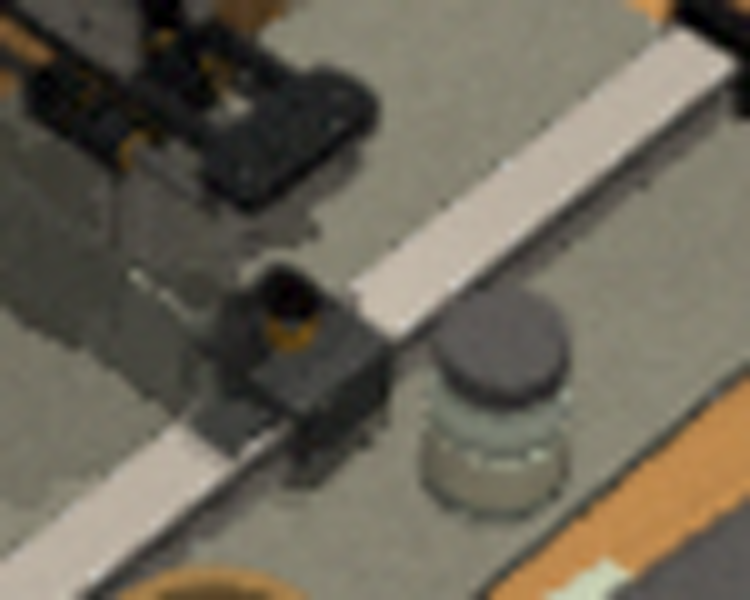

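{"method": "apply_moves", "body": {
  "commands": [
    [0.0,0,0,-0.1,0],
    [0.0,0,0,-0.1,0]
  ]
}}

```text
time: 8.65
position: [0.5297, 0.0341, 0.0403]
tcp_rot: [[0.995, -0.003, -0.104], [0.104, 0.01, 0.995], [-0.002, -1.0, 0.01]]
ft_force: [0.2, 0.3, -0.9]
grip_width: 0.0006
```

```bash
python3 -c "
from h import *
pinlook('p6')"
```

```text
now board [-0.0003  0.0447] z 0.0403 -> shift cm [ 0.03  0.02 -0.27] roll deg -0.07 F [ 0.2  0.3 -0.9] t 8.65
```

View pics/p6.png

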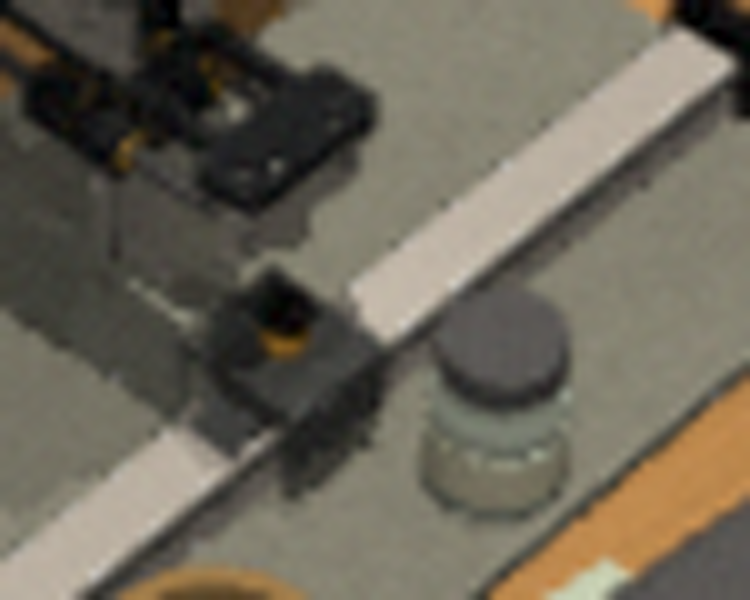

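The orange band under the head has got thinner and the carriage jumped ahead, so the pin has probably dropped in. I'll back off and raise the arm for a clear look.

{"method": "apply_moves", "body": {
  "commands": [
    [0.0,0,0,0.5,0],
    [0.0,0,0,1.5,0],
    [0.0,0,0,2.5,0],
    [0.0,0,-2,3,0],
    [0.0,0,-5,3,0],
    [0.0,0,-8.5,3,0],
    [0.0,0,-11.5,3,0],
    [0.0,0,-13,4,0],
    [0.0,0,-13,8,0],
    [0.0,0,-13,12,0],
    [0.0,0,-13,16,0],
    [0.0,0,-13,19,0],
    [0.0,0,-13,20,0],
    [0.0,0,-13,20,0]
  ]
}}

```text
time: 10.1
position: [0.5083, 0.2333, 0.1715]
tcp_rot: [[0.994, -0.004, -0.106], [0.106, 0.01, 0.994], [-0.003, -1.0, 0.01]]
ft_force: [-0.1, -0.7, 0.1]
grip_width: 0.0005
```

Run:
```python
from h import *
from rig import *
d=pinlook('p7')
t=get_image("top"); pickle.dump(t,open("top1.pkl","wb")); pickle.dump(d,open("scene1.pkl","wb"))
cv2.imwrite("pics/t7.png",cv2.resize(t["img"][140:260,215:365,::-1],None,fx=5,fy=5,interpolation=cv2.INTER_NEAREST))
```

```text
now board [-0.0007  0.245 ] z 0.1715 -> shift cm [  0.07  12.95 -20.43] roll deg 0.1 F [-0.1 -0.7  0.1] t 10.1
```

View pics/p7.png

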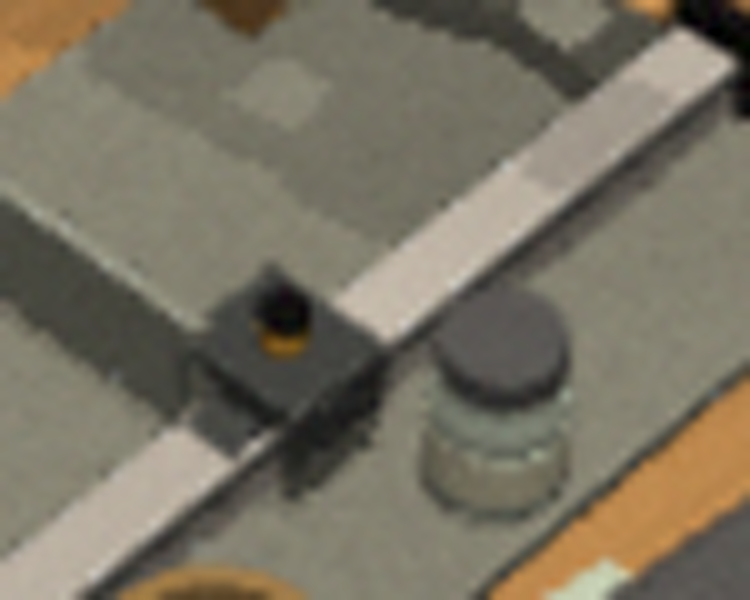

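View pics/t7.png

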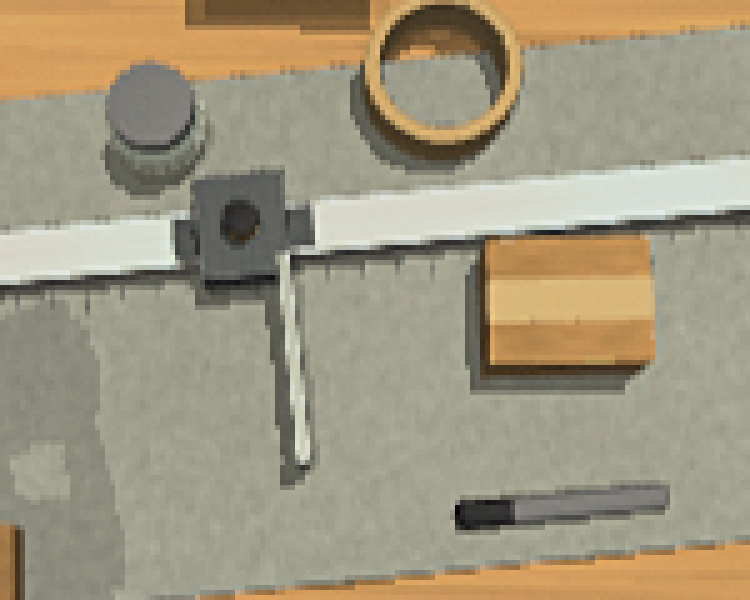

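The paddle is clear now: the pin head is at (241,220) in the top crop and (283,308) in the scene crop, and the catch shows on both sides of the carriage. I'll triangulate the head and the paddle.

Run:
```python
from h import *
t=pickle.load(open("top1.pkl","rb"));s=pickle.load(open("scene1.pkl","rb"));s0=pickle.load(open("scene0.pkl","rb"))
T=lambda u,v:(215+u/5-.5,140+v/5-.5); S=lambda u,v:(280+u/10-.5,180+v/10-.5)
def tri(a,pa,b,pb):
    r=lambda d,p:(d["cam_to_world"][:3,3],ray(d,*p,0)-d["cam_to_world"][:3,3])
    oa,ra=r(a,pa);ob,rb=r(b,pb); x=np.linalg.lstsq(np.c_[ra,-rb],ob-oa,rcond=None)[0]
    p,q=oa+x[0]*ra,ob+x[1]*rb; return (p+q)/2,np.linalg.norm(p-q)
for lab,r in(("now",tri(t,T(241,218),s,S(283,306))),("start",tri(d0,z1(195,216),s0,S(556,96)))): print(lab,tbd(r[0]),r)
for z in(.087,): print("top",tbd(ray(t,*T(241,218),z)),"scene",tbd(ray(s,*S(283,306),z)))
print("catch ends",tbd(ray(t,*T(176,240),.042)),tbd(ray(t,*T(315,223),.042)))
for p in[(280,255),(296,466),(291,255),(309,466)]: print("paddle",tbd(ray(t,*T(*p),.074)))
for n,im,c in(("start",s0,None),("now",s,None)):
    m=im["img"].astype(int)[180:240,280:355]; o=(m[:,:,0]>m[:,:,2]*2+30)&(m[:,:,0]>90); o[:20 if n=="now" else 0]=0
    ys,xs=np.nonzero(o); k=(xs<45) if n=="now" else (xs>50)&(xs<60)&(ys<16)&(ys>8); print(n,"orange px",k.sum())
```

```text
now [0.07   0.0463] (array([0.59940026, 0.0431199 , 0.08679051]), np.float64(0.0004611284481799783))
start [0.0707 0.1947] (array([0.58454385, 0.19082466, 0.08542218]), np.float64(0.0012652416634089223))
top [0.0698 0.0461] scene [0.0702 0.0464]
catch ends [0.0705 0.0847] [0.0723 0.0057]
paddle [0.0499 0.0271]
paddle [-0.066  0.03 ]
paddle [0.0493 0.0211]
paddle [-0.0667  0.023 ]
start orange px 0
now orange px 4
```

The pin is seated. Both views put the head at y = 46.3 mm against a notch at 46.6 mm, and its height puts the tip about 1.8 mm over the rail. Next I'll move behind the carton with the fingers spread so they push its end at two points.

```bash
python3 -c "
from h import *
plan(0.006,-.215,.17)"
```

```text
now board [-2.000e-04  2.431e-01] z 0.1718 -> shift cm [  0.67  -0.27 -45.8 ] roll deg -0.06 F [-0.3 -0.7  0.3] t 10.2
```

{"method": "apply_moves", "body": {
  "commands": [
    [0.4,0.1,0,-3,0],
    [0.4,0.1,0,-7,0],
    [0.4,0.2,0,-11,0],
    [0.4,0.3,0,-15,0],
    [0.4,0.4,0,-19,0],
    [0.4,0.5,0,-23,0],
    [0.4,0.6,0,-27,0],
    [0.4,0.7,0,-31,0],
    [0.4,0.7,0,-35,0],
    [0.4,0.7,0,-39,0],
    [0.4,0.7,0,-42.5,0],
    [0.4,0.7,0,-45,0],
    [0.4,0.7,0,-46,0],
    [0.4,0.7,0,-46,0],
    [0.4,0.7,0,-46,0]
  ]
}}

```text
time: 11.7
position: [0.5632, -0.2249, 0.1671]
tcp_rot: [[0.995, -0.004, -0.103], [0.103, 0.01, 0.995], [-0.003, -1.0, 0.01]]
ft_force: [0.2, 0.2, 0.3]
grip_width: 0.0376
```

```bash
python3 -c "
from h import *
plan(0.006,-.215,.03)"
```

```text
now board [ 0.0059 -0.2164] z 0.1671 -> shift cm [ 0.05 13.71 -0.  ] roll deg -0.08 F [0.2 0.2 0.3] t 11.7
```

{"method": "apply_moves", "body": {
  "commands": [
    [0.4,0,3,0,0],
    [0.4,0,6,0,0],
    [0.4,0,9,0,0],
    [0.4,0,11.5,0,0],
    [0.4,0,13,0,0],
    [0.4,0,13.5,0,0],
    [0.4,0,13.5,0,0],
    [0.4,0,13.5,0,0]
  ]
}}

```text
time: 12.5
position: [0.5637, -0.2238, 0.0335]
tcp_rot: [[0.995, -0.002, -0.104], [0.104, 0.009, 0.995], [-0.001, -1.0, 0.009]]
ft_force: [-0.1, 0.3, -0.3]
grip_width: 0.0375
```

Run:
```python
from h import *
from rig import *
plan(0.006,-.081,.03)
t=get_image("top")
cv2.imwrite("pics/t8.png",cv2.resize(t["img"][140:260,235:385,::-1],None,fx=5,fy=5,interpolation=cv2.INTER_NEAREST))
```

```text
now board [ 0.0065 -0.2154] z 0.0335 -> shift cm [-0.06  0.47 13.44] roll deg -0.06 F [-0.1  0.3 -0.3] t 12.5
```

View pics/t8.png

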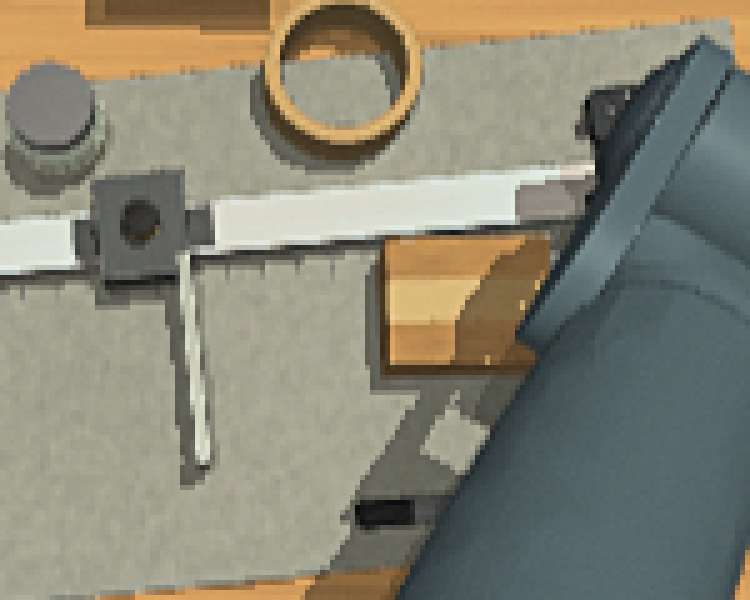

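The carton, stop and bystanders are all still in place. Now I'll push the carton to about 2 cm short of the stop.

{"method": "apply_moves", "body": {
  "commands": [
    [0.4,0,0,0.5,0],
    [0.4,0,0,1.0,0],
    [0.4,0,0,1.5,0],
    [0.4,0,0,2,0],
    [0.4,0,0,2.5,0],
    [0.4,0,0,3,0],
    [0.4,0,0,3.5,0],
    [0.4,0,0,4,0],
    [0.4,0,0,4.6,0],
    [0.4,0,0,5.2,0],
    [0.4,0,0,5.8,0],
    [0.4,0,0,6.4,0],
    [0.4,0,0,7,0],
    [0.4,0,0,7.6,0],
    [0.4,0,0,8.2,0],
    [0.4,0,0,8.8,0],
    [0.4,0,0,9.4,0],
    [0.4,0,0,10,0],
    [0.4,0,0,10.5,0],
    [0.4,0,0,10.8,0]
  ]
}}

```text
time: 14.55
position: [0.5525, -0.116, 0.0347]
tcp_rot: [[0.995, -0.002, -0.104], [0.104, 0.009, 0.995], [-0.001, -1.0, 0.009]]
ft_force: [0.5, -0.4, -1.0]
grip_width: 0.0376
```

Run:
```python
from h import *
from rig import *
plan(0.006,-.081,.03)
t=get_image("top");s=get_image("scene")
cv2.imwrite("pics/t9.png",cv2.resize(t["img"][140:260,235:385,::-1],None,fx=5,fy=5,interpolation=cv2.INTER_NEAREST))
cv2.imwrite("pics/s9.png",cv2.resize(s["img"][160:280,220:370,::-1],None,fx=5,fy=5,interpolation=cv2.INTER_CUBIC))
```

```text
now board [ 0.0067 -0.1071] z 0.0347 -> shift cm [-0.07  0.49  2.6 ] roll deg -0.05 F [ 0.5 -0.4 -1. ] t 14.55
```

View pics/t9.png

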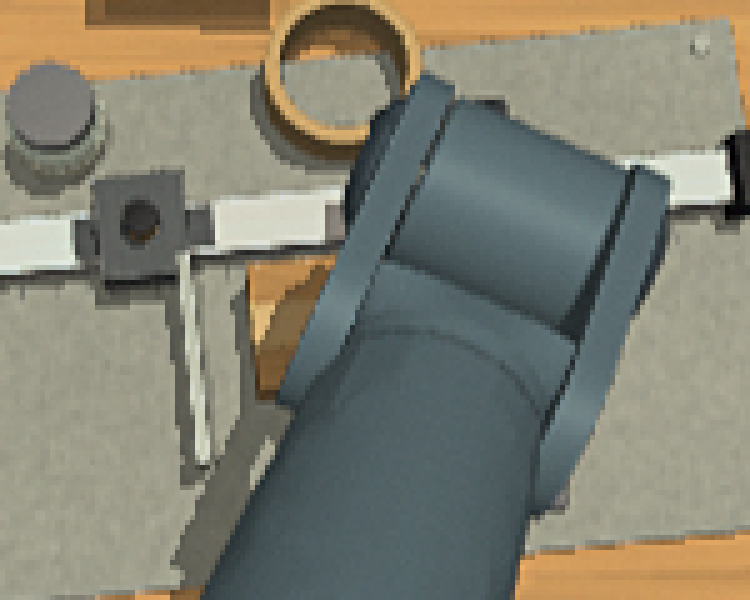

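View pics/s9.png

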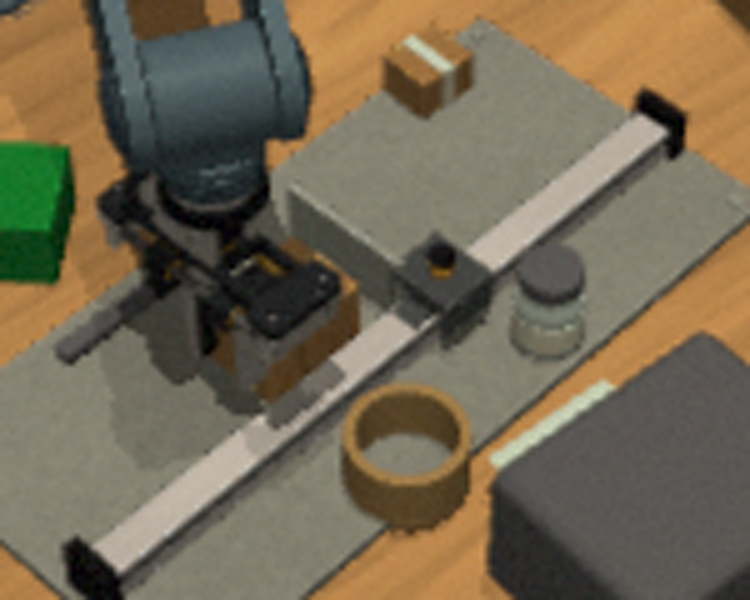

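The carton is nearly square, with about 27 mm left to the paddle. I'll close most of that, then feel for contact.

{"method": "apply_moves", "body": {
  "commands": [
    [0.4,0,0,0.3,0],
    [0.4,0,0,0.6,0],
    [0.4,0,0,0.9,0],
    [0.4,0,0,1.2,0],
    [0.4,0,0,1.5,0],
    [0.4,0,0,1.8,0],
    [0.4,0,0,2.0,0],
    [0.4,0,0,2.1,0],
    [0.4,0,0,2.2,0],
    [0.4,0,0,2.3,0],
    [0.4,0,0,2.3,0]
  ]
}}

```text
time: 15.75
position: [0.5501, -0.0929, 0.0348]
tcp_rot: [[0.995, -0.002, -0.104], [0.104, 0.009, 0.995], [-0.001, -1.0, 0.01]]
ft_force: [0.0, -0.4, -0.9]
grip_width: 0.0372
```

{"method": "apply_moves", "body": {
  "commands": [
    [0.4,0,0,0.1,0],
    [0.4,0,0,0.1,0]
  ]
}}

```text
time: 15.95
position: [0.55, -0.0919, 0.0349]
tcp_rot: [[0.995, -0.002, -0.104], [0.104, 0.009, 0.995], [-0.001, -1.0, 0.01]]
ft_force: [-0.1, -1.0, -0.3]
grip_width: 0.0375
```

```bash
cat > look.py <<'E'
import sys
from h import *
from rig import *
n=sys.argv[1]
plan(0.006,-.081,.03)
t=get_image("top");s=get_image("scene")
pickle.dump(t,open("topL.pkl","wb"));pickle.dump(s,open("sceneL.pkl","wb"))
a=cv2.resize(t["img"][160:250,240:340,::-1],None,fx=5,fy=5,interpolation=cv2.INTER_CUBIC)
b=cv2.resize(s["img"][170:245,240:340,::-1],None,fx=5,fy=5,interpolation=cv2.INTER_CUBIC)
cv2.imwrite(f"pics/t{n}.png",a);cv2.imwrite(f"pics/s{n}.png",b)
E
python3 look.py 10
```

```text
now board [ 0.0067 -0.0828] z 0.0349 -> shift cm [-0.07  0.49  0.17] roll deg -0.05 F [-0.1 -1.  -0.3] t 15.95
```

View pics/t10.png

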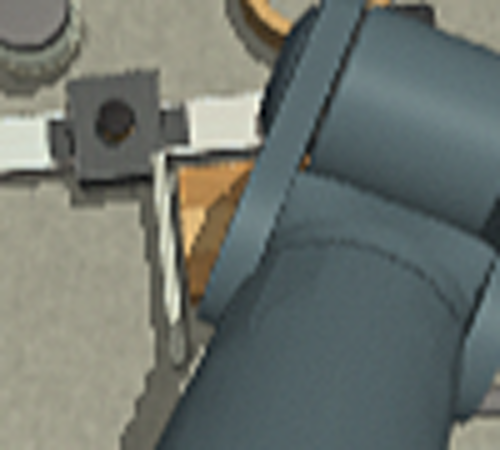

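View pics/s10.png

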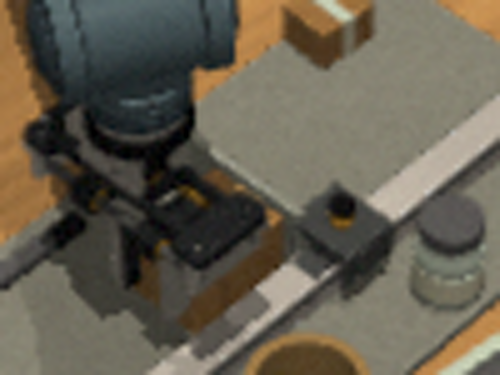

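The remaining gap is about 4 mm (crop columns 172–182).

{"method": "apply_moves", "body": {
  "commands": [
    [0.4,0,0,0.1,0],
    [0.4,0,0,0.2,0],
    [0.4,0,0,0.2,0]
  ]
}}

```text
time: 16.35
position: [0.5497, -0.0897, 0.0349]
tcp_rot: [[0.995, -0.002, -0.104], [0.104, 0.01, 0.995], [-0.001, -1.0, 0.01]]
ft_force: [0.2, -0.3, -1.1]
grip_width: 0.0373
```

{"method": "apply_moves", "body": {
  "commands": [
    [0.4,0,0,0.1,0],
    [0.4,0,0,0.1,0]
  ]
}}

```text
time: 16.55
position: [0.5496, -0.0886, 0.0349]
tcp_rot: [[0.995, -0.002, -0.104], [0.104, 0.01, 0.995], [-0.001, -1.0, 0.01]]
ft_force: [1.1, -1.0, -0.4]
grip_width: 0.0378
```

{"method": "apply_moves", "body": {
  "commands": [
    [0.4,0,0,0.1,0],
    [0.4,0,0,0.1,0]
  ]
}}

```text
time: 16.75
position: [0.5495, -0.0875, 0.0349]
tcp_rot: [[0.995, -0.002, -0.104], [0.104, 0.01, 0.995], [-0.001, -1.0, 0.01]]
ft_force: [-0.0, -0.7, -0.9]
grip_width: 0.0375
```

```bash
python3 look.py 11
```

```text
now board [ 0.0067 -0.0784] z 0.0349 -> shift cm [-0.07  0.49 -0.27] roll deg -0.05 F [-0.  -0.7 -0.9] t 16.75
```

View pics/t11.png

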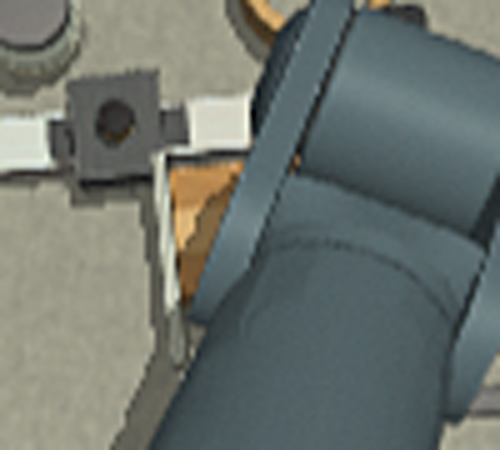

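{"method": "apply_moves", "body": {
  "commands": [
    [0.4,0,0,0.1,0],
    [0.4,0,0,0.1,0]
  ]
}}

```text
time: 17.05
position: [0.5494, -0.0864, 0.0349]
tcp_rot: [[0.995, -0.002, -0.104], [0.104, 0.01, 0.995], [-0.001, -1.0, 0.01]]
ft_force: [0.6, -1.0, -1.4]
grip_width: 0.0373
```

{"method": "apply_moves", "body": {
  "commands": [
    [0.4,0,0,0.1,0],
    [0.4,0,0,0.1,0]
  ]
}}

```text
time: 17.25
position: [0.5495, -0.0862, 0.035]
tcp_rot: [[0.995, -0.001, -0.104], [0.104, 0.008, 0.995], [-0.001, -1.0, 0.008]]
ft_force: [0.7, -5.1, -2.5]
grip_width: 0.0382
```

```bash
python3 look.py 12
```

```text
now board [ 0.0067 -0.0771] z 0.035 -> shift cm [-0.07  0.49 -0.39] roll deg -0.02 F [ 0.7 -5.1 -2.5] t 17.25
```

View pics/t12.png

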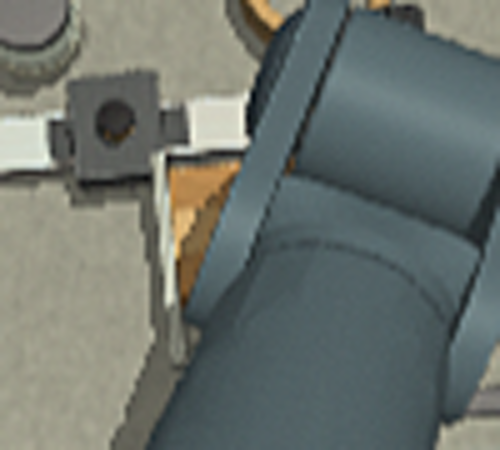

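View pics/s12.png

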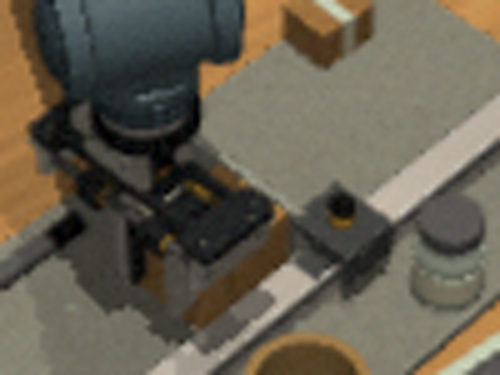

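Contact shows as a force rise to about 5 N, and the carton now meets the paddle. I'll back straight off, raise the arm and look.

{"method": "apply_moves", "body": {
  "commands": [
    [0.4,0,0,0,0],
    [0.4,0,0,0,0],
    [0.4,0,0,-0.3,0],
    [0.4,0,0,-1.2,0],
    [0.4,0,0,-2.5,0],
    [0.4,0,0,-3.5,0],
    [0.4,0,-2,-4,0],
    [0.4,0,-5,-5,0],
    [0.4,0,-8.5,-6,0],
    [0.4,0,-12,-9,0],
    [0.4,0,-14,-12,0],
    [0.4,0,-15,-16,0],
    [0.4,0,-15,-19,0],
    [0.4,0,-15,-20,0],
    [0.4,0,-15,-20,0]
  ]
}}

```text
time: 18.85
position: [0.5701, -0.2877, 0.1827]
tcp_rot: [[0.995, -0.002, -0.102], [0.102, 0.009, 0.995], [-0.001, -1.0, 0.009]]
ft_force: [0.6, 0.4, -0.1]
grip_width: 0.0371
```

```bash
python3 look.py 13
```

```text
now board [ 0.0061 -0.2797] z 0.1827 -> shift cm [-0.05 15.45 19.72] roll deg -0.16 F [ 0.6  0.4 -0.1] t 18.85
```

View pics/t13.png

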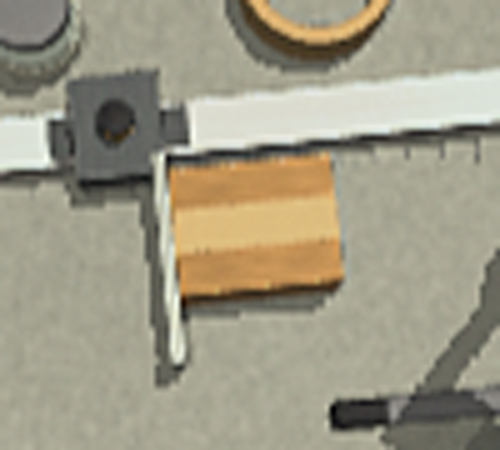

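View pics/s13.png

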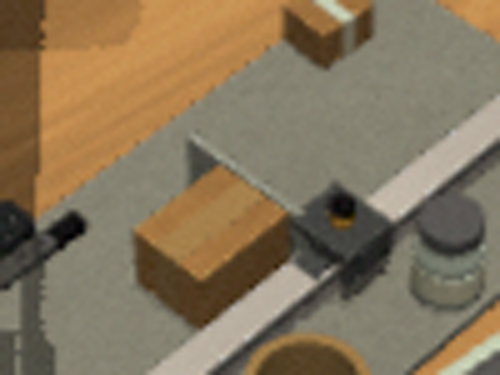

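The carton sits against the paddle, with no visible gap along crop (170,165)–(182,297). I'll measure its pose and check the pin.

Run:
```python
from h import *
t=pickle.load(open("topL.pkl","rb"));s=pickle.load(open("sceneL.pkl","rb"))
T=lambda u,v:(240+u/5-.5,160+v/5-.5);S=lambda u,v:(240+u/5-.5,170+v/5-.5)
C=[tbd(ray(t,*T(*p),.072)) for p in[(170,167),(331,155),(343,277),(181,297)]]
print("carton",C,"centre",np.mean(C,0))
print("side angles deg",[np.degrees(np.arctan2(*(C[i]-C[j]))).round(2) for i,j in((0,1),(3,2))],"ends",[np.degrees(np.arctan2(C[i][1]-C[j][1],C[i][0]-C[j][0])).round(2) for i,j in((0,3),(1,2))])
for p in[(155,152),(174,362),(166,152),(187,362)]: print("paddle",tbd(ray(t,*T(*p),.074)))
for z in(.087,.092): print("pin",tbd(ray(t,*T(116,118),z)),tbd(ray(s,*S(342,205),z)))
for nm in("top","scene"):
  pass
a,b=d0["img"].astype(int),t["img"].astype(int)
for n,(y0,y1,x0,x1) in dict(jar=(150,178,232,260),tape=(138,172,286,322),sbox=(243,264,196,220),mug=(160,205,440,492),bigc=(185,265,48,130),stapler=(225,285,445,470),marker=(234,248,303,352)).items(): print(n,np.abs(a-b).sum(2)[y0:y1,x0:x1].mean().round(1))
# same pin pixel as seated picture?
o=pickle.load(open("top1.pkl","rb"))["img"].astype(int); print("carriage diff",np.abs(o-b).sum(2)[174:198,252:274].mean().round(1))
```

```text
carton [array([0.0428, 0.0196]), array([ 0.0405, -0.0687]), array([-0.0271, -0.0678]), array([-0.0291,  0.0208])] centre [ 0.006775 -0.024025]
side angles deg [np.float64(1.49), np.float64(-1.29)] ends [np.float64(-0.96), np.float64(-0.76)]
paddle [0.0515 0.027 ]
paddle [-0.064   0.0281]
paddle [0.0509 0.021 ]
paddle [-0.0647  0.0212]
pin [0.0698 0.0461] [0.0718 0.0452]
pin [0.0687 0.046 ] [0.0748 0.0419]
jar 47.3
tape 44.3
sbox 48.9
mug 118.6
bigc 46.0
stapler 37.7
marker 59.3
carriage diff 11.8
```

Everything agrees: centre 45.3 mm from the face, about 1° off square, carriage unchanged. The mug and marker patches differ from the first picture, so I'll check whether that's shadow.

Run:
```python
from rig import *
import cv2
cv2.imwrite("pics/t14.png",get_image("top")["img"][:,:,::-1])
```

```text
(no output)
```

View pics/t14.png

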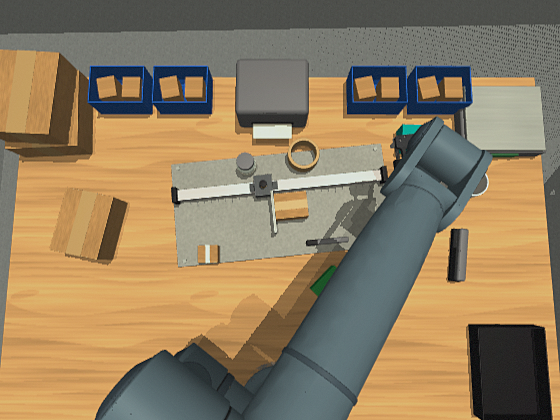

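The differences come from the arm covering the mug and its shadow on the marker. The bystanders I can see are in their places, and the arm touches nothing.

```bash
python3 -c "
from rig import *
print(hand_in()); s=get_state(); print(s['time'],s['ft_force'])"
```

```text
the job is handed in; nothing more can be done
None
the job is handed in; nothing more can be done
```

I pushed the stop along its rail with shut fingers until its pin dropped into the notch. I then pushed the carton flush against the paddle with the fingers spread, and backed the arm clear. The job was handed in after about 19 s; the rig gave no verdict.

| Last check | Measured | Needed |
|---|---|---|
| Pin along the rail, from the notch | about 0.5 mm (top view) | within 3 mm |
| Pin tip above the rail top (measured before the carton push) | about 1.8 mm | under 4 mm |
| Carton centre from the stop face | 45.3 mm | 42 to 49.5 mm |
| Carton centre, sideways | about 7 mm | within 35 mm |
| Carton off square | 1 to 1.5° | within 4° |

- **Pin after the carton push:** the carriage looked the same as in the picture taken just after seating, and the carton met the paddle with only about 5 N. I did not triangulate the pin height again.
- **Ramp force:** the push read 18 to 21 N while moving up the catch ramp, against the 6 to 8 N given. It fell to about 8 N when I went slower.
- **Views that disagreed:** in the last check the scene camera put the pin about 1 mm further from the notch than the top view did (1.4 mm, still inside the limit).
- **Bystanders:** those I could see looked unmoved. The arm partly hid the mug in the last picture, so I could not fully check it; the wrist force there was about zero.

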